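Refit a pulley-housing hatch cover and lock its quarter-turn stud

TASK

Put the loose sheet-metal cover back on the hatch of the pulley housing: lay it over the raised rim with its tongue towards the keeper strap and slide it fully home under the strap, then push the sprung stud in and turn it clockwise about a quarter turn until it locks, so that it stays down when you let go. Press slowly and by feel and do not force the stud, for the thin receptacle under it bends easily, and leave the spanner, the tape measure and the wax tin where they are.

Things in the scene. Friction and masses are not known exactly. Their poses are not given: they have to be found in the camera images.
- housing: Grey cast pulley housing, a box fixed on the bench with an open hatch on top (a stepped pulley shows inside). Origin at bench level under the cover's home place; x runs along the hatch to the keeper strap, roughly away from the robot; z up. Box x -66 to +82, y -58 to +58 mm, with foot lugs at the sides out to y = +-70; its top plate is at z = 58.
- rim (a point): Point in the middle of the hatch at the height of its upright rim's top, z = 76 mm in the housing's frame. The rim is 55 mm wide over its outer sides, x -53 to +70, long outer edges bevelled 3 mm. Its near end (-x) is cut down to z = 62 over the middle 34 mm for the stud to pass when the cover slides.
- keeper (a point): Middle of the near lower edge of the dark keeper strap that bridges the far end of the rim: x = 56, z = 81 mm in the housing's frame. The strap covers x 56 to 68, its underside is 5 mm above the rim, its up-flared lip begins at x = 52. Its two feet (at x = 56, y beyond +-19.5) are the stops of the cover.
- slot (a point): Point at rim height on the axis of the stud's receptacle: x = -36, y = 0, z = 76 mm in the housing's frame. The receptacle is a steel bracket inside the rim with a slot 9 mm wide, 29 mm long, running along y, and a closed cup below. Its bracket is set up or down on slotted screws: its top face lies anywhere from 14 to 26 mm below the rim, each time anew and not reported.
- cover: Folded sheet-steel cover, 0.25 to 0.4 kg, flat on the bench, right side up. Origin amid its underside, level with the lower edges of its flanges; x to its tongue. Plate x -56 to +56 mm, underside z = 13, top 15.5. Side flanges (x -56 to +50) down to z = 0: 63 mm over the outsides (grip here across y), 58 inside; lip at x = -58. On the rim its origin is at z = 63 in the housing's frame.
- tongue (a point): Free end of the cover's tongue (32 mm wide, 2.5 thick, level with the plate, x 56 to 70 mm), at x = 70, z = 14 mm in the cover's frame. Lay the cover down with its origin 20 to 28 mm short of home (x = -20 to -28 in the housing's frame), clear of the strap's lip, then slide it along +x. Home is x = 0, y = 0: the plate's shoulders stop at the strap's feet.
- stud: Sprung stud, captive in the cover at x = -36 mm; origin on its axis, at z = 13 in the cover's frame when out (as at the start), sinking as it is pressed. The spring takes 3.6 N at first, 0.25 N more per mm, never over 11 N. Over 20 N between stud and housing bends the receptacle: press slowly (10 mm/s) until the force rises to 12 to 15 N in all, then keep it down while turning.
- wing (a point): Top of the stud's grip, on its axis, 50 mm above the stud's origin. A dark bar 32 mm long (along the stud's y), 10 mm wide (x), 12 mm high, on a round collar 26 mm across whose top is 38 mm above the origin; fingertips may press on the collar. The stud's x and y axes turn with the bar.
- cross_pin (a point): Middle of the cross pin at the foot of the stud (24 mm long along the stud's y, 5 mm thick), 9 mm below the stud's origin. Cover home, bar along the slot: after 13 to 25 mm of travel (as the bracket is set) the pin is below the bracket and can turn; 1.5 mm deeper it bottoms hard. Resistance before 14 mm: it stands beside the slot. Locked and let go it rises 3 mm, staying 10 to 22 mm deep.
- stud_turn (a joint): Turn of the stud in the cover, rad, clockwise from above positive. 0: bar across the cover, in line with the slot once home. It starts between -0.35 and +0.35 and stays where it is left. Pressed in below the bracket it turns clockwise only, is locked beyond about 1.1 (turn it to about 1.3) and meets a hard end stop at about 1.45. Twisting it hard when not down, or at the stop, bends the bracket.
- spanner: Combination spanner, 28x153x8 mm, lying left of and beyond the housing; bystander. Origin under its middle.
- tape_measure: Yellow tape measure, 36x74x66 mm, standing right of the housing; bystander. Origin under its middle.
- wax_tin: Round flat red tin, 78 mm across and 28 mm high, beyond the spanner by the grinder; bystander. Origin under its middle.

How it is judged (in metres and radians):
On the way:
1. the cover rests on the rim, slid home under the keeper strap (within 3.5 mm along the hatch, 4 mm across) (x of cover in the frame of housing between -0.0035 and 0.0035 m and y of cover in the frame of housing between -0.004 and 0.004 m and z of cover in the frame of housing between 0.06 and 0.066 m and angle between the z axis of cover and the z axis of housing, either way round below 0.04 rad), for 0.2 s.
At the end, for the whole second after the job is handed in: The cover rests level on the rim at its home place (within 3.5 mm along the hatch, 4 mm across, 3 mm in height, 0.04 rad in tilt), still, and the stud is locked: turned clockwise by over 1.15 rad and staying 7.5 to 23.5 mm deep by itself (all of step 1 and value of joint stud_turn above 1.15 rad and z of stud in the frame of cover between -0.0105 and 0.0055 m and linear speed of cover below 0.01 m/s); the robot touches nothing.
It fails at once if the stud is pressed or twisted against the housing with over 20 N (contact force between stud and housing above 20 N).
It fails at once if the spanner, the tape measure or the wax tin is moved by over 3 cm (distance of any of spanner, tape_measure, wax_tin from where it was at the start of the episode above 0.03 m).
It also fails if it takes over 61 s, if anything falls off the work surface, if the arm or the gripper's body presses on something with over 40 N, if the wrist force passes 120 N, or if a joint passes its speed limit or range.

ROBOT

A 6-joint arm with a two-finger parallel gripper is mounted at the origin on a cart in front of the work surface, level with it; the furniture and walls round the work are solid. World frame = base frame: x ahead of the robot, y to its left, z up, the work surface at z = 0. Lengths are in m, angles in degrees, forces in N, time in s.
With the tool pointing down it reaches from about 0.35 to 0.875 m from the base axis. Payload 4.2 kg.
Tool frame: the origin (TCP) lies on the centre line of the jaws, within the pads' length; the fingertips stand 19 mm ahead of it and the grasp point (between the pads) is the TCP; x points along the fingers, y is the direction in which the jaws open and shut, and the axes are right-handed (so a half turn about x gives the same grasp; the last joint's range is limited). The gripper opens to 87 mm and grips with 3 to 60 N. Pads are 19 mm wide; open, the fingers measure 117 mm over their backs; the gripper's body (75 mm by 190 mm) begins 51 mm behind the grasp point.
Start: joints at [85.692, 22.042, 0.453, 0, -68.411, -14.817], TCP at [0.205, 0.59, 0.242] pointing down, gripper open.
Joint ranges: [-179.83, 179.83], [-69.29, 118.12], [-61.27, 80.66], [-181.25, 117.63], [-171.15, -9.14], [-177.46, 177.46]. Speed limits (degrees/s): [159.86, 159.86, 180, 180, 180, 180].

INTERFACE

Orientations are given as a 3x3 rotation matrix whose columns are the frame's x, y, z axes.
In Python, from station import r, viewer, job, spotter gives the robot as it stands.
- The arm moves only by the tool play_rows, never from a script. Its argument "commands" is a list of rows, each an object of numbers: "fingers": the gripper command: -1 is fully open, 1 is shut, values between are in proportion; "tx", "ty", "tz": the shift along the tool's x, y, z normalised to -1 to 1, where 1 is 750 mm; "ax", "ay", "az": the turn, a rotation vector about the tool's x, y, z normalised to -1 to 1, where 1 is pi rad. In form: [{"fingers": .., "tx": .., "ty": .., "tz": .., "ax": .., "ay": .., "az": ..}, ...]. A call has 1 to 5 rows; each row is the pose to reach, as a shift and turn from the pose commanded when the call began, along the tool's axes at that moment, turning the shorter way round; what a row does not reach only later rows make up. A row lasts 1/12 s, in which the tool goes at most 41.7 mm and 7.16 degrees, less where a joint would pass 70% of its speed; a pose out of reach is approached as far as the arm can. A call with a number of a shift or a turn outside -1 to 1 is refused whole. A call with a gripper value outside its range is refused whole. The fingers move at their own pace and stop on an object; the grip force is fixed at half the most. Time passes only in rows, so rows that repeat a pose let the fingers close. It gives the time, the measured TCP pose, the force and the opening at its end, in the units of the state.
- r.sense(): the state, without advancing time (a new reading comes with each control period).
- viewer.capture(name): name is "side" or "top"; returns a dict with "image" (384x512x3 uint8, red, green, blue), "fx", "fy", "cx", "cy" (pixels), "R" (3x3) and "t" (3): a world point X has camera coordinates R X + t. Camera axes: x right, y down, z forward; pixel columns grow to the right and rows downward; lengths in m; the calibration is good to about 2 mm. A picture is of the moment at which its call begins. There is no depth.
- job.finish_job(): hands the job in, once; it reports no verdict.
Trained networks look in a picture, given as the dict that the camera call returned (one of the last four; its "shot" number tells which), for a name from the list of things; names that differ only in an ending like _2 or _b are one class to them, and where a whole thing is asked for, a point or a joint stands for the part that bears it (a point fixed in the world has none). Each returns a list of dicts, best first, with "score" (0 to 1); they miss things now and then, are a little off and sometimes report something else, mostly with a low value. They report only what shows in the picture. A call takes as long as a camera call.
- spotter.find_in(name, picture): "uv" ([column, row] in pixels, amid what is visible of it).
- spotter.silhouettes(name, picture): "region" (384x512 bool, what is visible of it) and "uv" ([column, row] in pixels, amid what is visible of it).
The state is a dict: "time_s": time; "joints": joint angles; "joint_velocities": joint speeds; "effort": joint torques, N m; "tcp_pos": TCP position; "ee_rot": TCP orientation; "wrist_force": force on the tool from outside, world axes, zero at the start; "moment": the same for the moment, N m; "gripper_width": opening from 0.0 (shut) to 1.0 (fully open).
Only numpy, scipy, OpenCV 4.12 (cv2) and the standard library are available. Lean on these libraries where they do the work, as an engineer would, in place of code of your own. Each camera call takes 0.05 s, during which the arm holds its last target. There are 200 camera calls.

## Working session

There is one attempt and no reset: what is moved stays moved. The work goes in short steps, Python scripts to look and compute and a tool call to move; the robot and the scene stay as the last step left them, time stands still between calls to the robot, and variables do not carry over. Pictures are saved under pics/ and viewed, about 8 in all and at most 12, crops included, and the job is handed in when it is done.

Besides the shell and the picture viewer there is one more tool, called as name(argument=value, ...) on one line, values as JSON. play_rows: Moves the arm, as the interface text tells. Its arguments: {"type":"object","properties":{"commands":{"type":"array"}},"required":["commands"]}

```bash
mkdir -p pics; cat > h.py <<'E'
import numpy as np, cv2
from station import r, viewer, job, spotter
def ray(p,uv):
    d=p["R"].T@np.array([(uv[0]-p["cx"])/p["fx"],(uv[1]-p["cy"])/p["fy"],1]); return -p["R"].T@np.array(p["t"]),d
def atz(p,uv,z):
    c,d=ray(p,uv); return c+d*(z-c[2])/d[2]
def proj(p,X):
    c=np.array(p["R"])@np.array(X)+p["t"]; return np.array([p["fx"]*c[0]/c[2]+p["cx"],p["fy"]*c[1]/c[2]+p["cy"]])
def cap(n):
    p=viewer.capture(n)
    for k in("R","t"): p[k]=np.array(p[k])
    return p
def tri(a,ua,b,ub):
    c1,d1=ray(a,ua);c2,d2=ray(b,ub)
    s=np.linalg.lstsq(np.c_[d1,-d2],c2-c1,rcond=None)[0]
    x,y=c1+s[0]*d1,c2+s[1]*d2
    return (x+y)/2,np.linalg.norm(x-y)
E
python3 - <<'E'
from h import *
P={n:cap(n) for n in("top","side")}
cv2.imwrite("pics/a.png",cv2.cvtColor(np.hstack([P["top"]["image"],P["side"]["image"]]),cv2.COLOR_RGB2BGR)[:, :])
for n,p in P.items(): print(n,p["fx"],-p["R"].T@p["t"],p["R"][2])
for o in["housing","rim","keeper","slot","cover","tongue","stud","wing","cross_pin","spanner","tape_measure","wax_tin"]:
    f={n:spotter.find_in(o,p) for n,p in P.items()}
    print(o,{n:[(np.round(q["uv"],1).tolist(),round(q["score"],2)) for q in f[n][:2]] for n in f}, end=' ')
    if f["top"] and f["side"]: print(tri(P["top"],f["top"][0]["uv"],P["side"],f["side"][0]["uv"]))
    else: print()
s=r.sense();print(s)
E
python3 -c "
import cv2;a=cv2.imread('pics/a.png');cv2.imwrite('pics/top1.png',cv2.resize(a[:,:512],(800,600)));cv2.imwrite('pics/side1.png',cv2.resize(a[:,512:],(800,600)))"
```

```text
top 416.95130782388384 [0.32549918 0.0622881  1.13534035] [ 0.19164584  0.00453193 -0.98145368]
side 361.8148645506189 [-0.02245526 -0.22544826  0.77370392] [ 0.60852381  0.30559121 -0.7323338 ]
housing {'top': [([266.7, 205.3], 0.8)], 'side': [([256.9, 236.1], 0.73)]} (array([ 0.50315727,  0.03561097, -0.00702686]), np.float64(0.0002213264029585728))
rim {'top': [([175.6, 226.4], 0.72), ([267.2, 206.1], 0.69)], 'side': [([255.4, 229.9], 0.56), ([163.8, 213.8], 0.16)]} (array([0.46699341, 0.15477212, 0.04434957]), np.float64(0.24511095545242023))
keeper {'top': [([267.1, 207.8], 0.59)], 'side': [([255.1, 232.7], 0.87)]} (array([0.49187974, 0.03529612, 0.02116219]), np.float64(0.0004737582392518197))
slot {'top': [([266.9, 210.7], 0.97)], 'side': [([260.5, 233.1], 0.87), ([160.2, 216.0], 0.53)]} (array([0.48845914, 0.02817349, 0.02578928]), np.float64(0.018073338291446483))
cover {'top': [([173.0, 224.5], 0.73)], 'side': [([166.1, 214.0], 0.62)]} (array([0.44739817, 0.29151078, 0.00201503]), np.float64(0.0009101007143940971))
tongue {'top': [([176.5, 226.5], 0.67)], 'side': [([167.6, 
[... 994 characters left out ...]
8666e-04,
       -6.84115186e+01, -1.48173334e+01]), 'joint_velocities': array([-0.08092575,  0.04504561,  0.04881067,  0.07185583, -0.06226718,
       -0.03909713]), 'effort': array([ 8.43455855e-04, -3.90481353e+01,  1.87612349e+01,  4.22426909e+00,
        1.53250806e-02, -2.74129007e-05]), 'tcp_pos': array([0.20472192, 0.59049438, 0.24156766]), 'ee_rot': array([[ 7.69573276e-06, -3.27609701e-01, -9.44813147e-01],
       [ 1.64790270e-05, -9.44813147e-01,  3.27609701e-01],
       [-1.00000000e+00, -1.80907981e-05, -1.87234037e-06]]), 'wrist_force': array([-0.06511033,  0.17409923, -0.21030786]), 'moment': array([-0.04045488, -0.03260405,  0.0174885 ]), 'gripper_width': 1.0035283179018766}
```

View pics/top1.png

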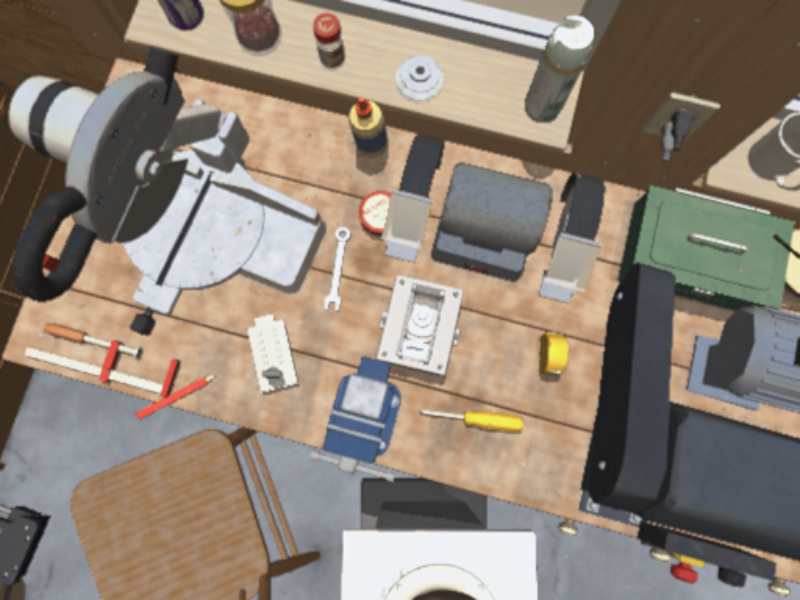

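View pics/side1.png

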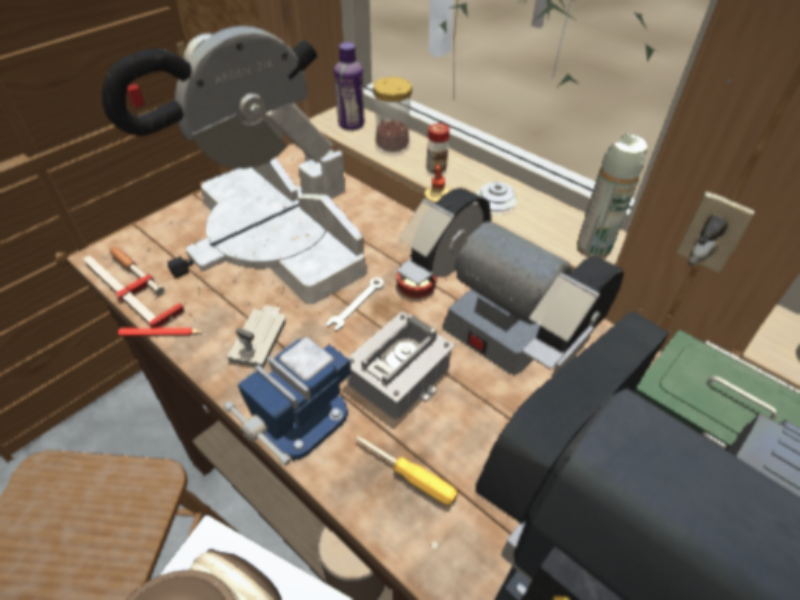

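```bash
cat > fit.py <<'E'
from h import *
from scipy.optimize import minimize
def box(x0,x1,y0,y1,z0,z1): return np.array([[x,y,z] for x in(x0,x1) for y in(y0,y1) for z in(z0,z1)])/1000.
HOUS=[box(-66,82,-58,58,0,58),box(-53,70,-27.5,27.5,58,76),box(56,68,-25,25,76,83)]
COV=[box(-58,50,-31.5,31.5,0,15.5),box(50,56,-31.5,31.5,13,15.5),box(56,70,-16,16,13,15.5),box(-49,-23,-13,13,15.5,51),box(-41,-31,-16,16,51,63)]
COV0=COV[:3]
def place(v,q,z=0):
    c,s=np.cos(q[2]),np.sin(q[2]); return v@np.array([[c,s,0],[-s,c,0],[0,0,1]])+[q[0],q[1],z]
S=8
def render(p,parts,q,z,bb):
    m=np.zeros(((bb[3]-bb[1])*S,(bb[2]-bb[0])*S),np.uint8)
    for v in parts:
        uv=np.array([proj(p,x) for x in place(v,q,z)]); uv=(uv+.5-[bb[0],bb[1]])*S
        cv2.fillConvexPoly(m,cv2.convexHull(np.round(uv).astype(np.int32)),255)
    return cv2.resize(m,None,fx=1/S,fy=1/S,interpolation=cv2.INTER_AREA)/255.
def fit(views,parts,q0,z=0):
    data=[]
    for p,reg in views:
        ys,xs=np.where(reg); bb=[max(xs.min()-15,0),max(ys.min()-15,0),min(xs.max()+15,512),min(ys.max()+15,384)]
        data.append((p,reg[bb[1]:bb[3],bb[0]:bb[2]].astype(float),bb))
    def f(q): return sum(np.abs(render(p,parts,q,z,bb)-g).sum()/g.sum() for p,g,bb in data)
    best=None
    for a in(-.25,0,.25):
        o=minimize(f,[q0[0],q0[1],q0[2]+a],method="Nelder-Mead",options=dict(initial_simplex=np.array([q0[0],q0[1],q0[2]+a])+np.array([[0,0,0],[.015,0,0],[0,.015,0],[0,0,.15]]),xatol=1e-4,fatol=1e-4))
        if best is None or o.fun<best.fun: best=o
    return best.x,best.fun
def overlay(p,items,c,w,fn,k):
    x0,y0=int(c[0]-w/2),int(c[1]-w/2); im=cv2.resize(cv2.cvtColor(p["image"],cv2.COLOR_RGB2BGR)[y0:y0+w,x0:x0+w],None,fx=k,fy=k,interpolation=cv2.INTER_CUBIC)
    for parts,q,z in items:
        for v in parts:
            uv=np.array([proj(p,x) for x in place(v,q,z)]); uv=((uv+.5-[x0,y0])*k).astype(int)
            for i in range(8):
                for b in(1,2,4):
                    if not i&b: cv2.line(im,tuple(map(int,uv[i])),tuple(map(int,uv[i|b])),(0,0,255),1)
    return im
E
python3 - <<'E'
from fit import *
P={n:cap(n) for n in("top","side")}
def sil(o,hint):
    out=[]
    for n,p in P.items():
        for q in spotter.silhouettes(o,p):
            print(o,n,q["uv"],q["score"],q["region"].sum())
            if np.hypot(*(np.array(q["uv"])-hint[n]))<25: out.append((p,np.array(q["region"])));break
    return out
H=sil("housing",dict(top=[267,205],side=[257,236])); C=sil("cover",dict(top=[173,225],side=[166,214]))
qh=[0.495,0.036,-.1]; qc=[.445,.29,.1]
for v in [H]+[[x] for x in H]: print("H",fit(v,HOUS,qh))
for v in [C]+[[x] for x in C]: print("C",fit(v,COV,qc))
qh,_=fit(H,HOUS,qh);qc,_=fit(C,COV,qc)
ims=[overlay(P[n],[(HOUS,qh,0),(COV0,qc,0),(COV[3:],qc,0)],c,80,'',5)for n,c in(("top",(267,205)),("top",(173,225)))]
cv2.imwrite("pics/b.png",np.hstack(ims))
E
```

```text
housing top [268.8, 205.7] 0.72 2593
housing side [259.2, 236.4] 0.66 2980
cover top [268.7, 211.1] 0.58 2691
cover top [173.6, 223.7] 0.57 1085
cover side [165.0, 213.0] 0.6 888
H (array([ 0.48017972,  0.03363438, -0.22821871]), np.float64(0.1444693074935723))
H (array([ 0.48140594,  0.03282762, -0.22486273]), np.float64(0.06174844793297188))
H (array([ 0.47895075,  0.03463873, -0.21381103]), np.float64(0.07033951835767864))
C (array([0.4395147 , 0.28665715, 0.250384  ]), np.float64(0.13941491505058867))
C (array([0.43940142, 0.28597467, 0.25913972]), np.float64(0.044011927351585794))
C (array([0.44018266, 0.28785378, 0.25311581]), np.float64(0.08422981805334748))
```

View pics/b.png

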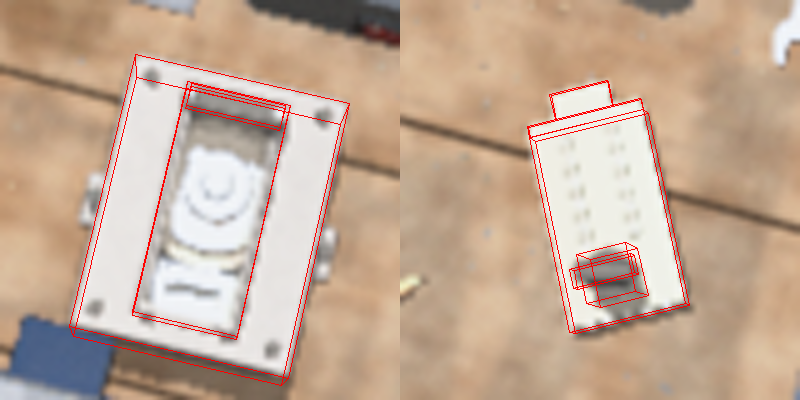

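Both views agree to within 1–2 mm. The housing's rim outline matches in the left half of the picture. The cover is in the right half, with its tongue up and its stud near the bottom, bar turned slightly. Setting out.

play_rows(commands=[{"fingers": -1,"tx": 0.087,"ty": 0.14,"tz": -0.2147,"ax": -0.187,"ay": 0,"az": 0},{"fingers": -1,"tx": 0.087,"ty": 0.14,"tz": -0.2147,"ax": -0.187,"ay": 0,"az": 0},{"fingers": -1,"tx": 0.087,"ty": 0.14,"tz": -0.2147,"ax": -0.187,"ay": 0,"az": 0},{"fingers": -1,"tx": 0.087,"ty": 0.14,"tz": -0.2147,"ax": -0.187,"ay": 0,"az": 0},{"fingers": -1,"tx": 0.087,"ty": 0.14,"tz": -0.2147,"ax": -0.187,"ay": 0,"az": 0}])

```text
time_s: 2.02
tcp_pos: [0.3232, 0.4364, 0.1757]
ee_rot: [[-0.0, 0.256, -0.967], [-0.0, -0.967, -0.256], [-1.0, 0.0, 0.0]]
wrist_force: [0.3, 0.2, -0.3]
gripper_width: 0.999
```

```bash
cat > go.py <<'E'
import sys
from h import *
def go(pos,yaw_y,s=None):  # yaw_y: angle of tool y in world, deg; tool pointing straight down
    s=s or r.sense(); R=np.array(s["ee_rot"]); a=np.radians(yaw_y)
    y=np.array([np.cos(a),np.sin(a),0]);x=np.array([0,0,-1.]);T=np.c_[x,y,np.cross(x,y)]
    d=R.T@(np.array(pos)-s["tcp_pos"])/.75; w=cv2.Rodrigues(R.T@T)[0].ravel()/np.pi
    print("t",round(s["time_s"],2),"tcp",np.round(s["tcp_pos"],4),"F",np.round(s["wrist_force"],1),"M",np.round(s["moment"],2),"w",round(s["gripper_width"],3),"j",np.round(s["joints"],0))
    print("txyz",np.round(d,4),"axyz",np.round(w,4),"rows",round(max(np.linalg.norm(d)*750/41.7,np.linalg.norm(w)*180/7.16),1))
if __name__=="__main__": go([float(v) for v in sys.argv[1:4]],float(sys.argv[4]))
E
python3 go.py .4396 .2866 .10 -75.5
```

```text
t 2.02 tcp [0.3232 0.4364 0.1757] F [ 0.3  0.2 -0.3] M [-0.01 -0.03  0.06] w 0.999 j [ 71.  17. -17.  -0. -56.  34.]
txyz [ 0.101   0.2328 -0.0988] axyz [ 0.002   0.0001 -0.0001] rows 4.9
```

play_rows(commands=[{"fingers": -1,"tx": 0.1,"ty": 0.2328,"tz": -0.0988,"ax": 0.002,"ay": 0,"az": 0},{"fingers": -1,"tx": 0.1,"ty": 0.2328,"tz": -0.0988,"ax": 0.002,"ay": 0,"az": 0},{"fingers": -1,"tx": 0.1,"ty": 0.2328,"tz": -0.0988,"ax": 0.002,"ay": 0,"az": 0},{"fingers": -1,"tx": 0.1,"ty": 0.2328,"tz": -0.0988,"ax": 0.002,"ay": 0,"az": 0},{"fingers": -1,"tx": 0.1,"ty": 0.2328,"tz": -0.0988,"ax": 0.002,"ay": 0,"az": 0}])

```text
time_s: 2.43
tcp_pos: [0.4389, 0.2863, 0.1008]
ee_rot: [[0.0, 0.245, -0.97], [0.0, -0.97, -0.245], [-1.0, 0.0, -0.0]]
wrist_force: [-0.0, 0.7, -0.4]
gripper_width: 1.002
```

```bash
python3 go.py .4396 .2866 .0215 -75.5; python3 - <<'E'
from fit import *
p=cap("top");q=cap("side")
qc=[.4396,.2866,.253]
cv2.imwrite("pics/c.png",np.hstack([overlay(p,[(COV0,qc,0)],proj(p,[.44,.287,.02]),80,'',5),overlay(q,[(COV0,qc,0)],proj(q,[.44,.287,.02]),80,'',5)]))
a=proj(p,r.sense()["tcp_pos"]);print(a,proj(p,[.44,.287,.02]))
# vise top: by pixel estimates
print("vise",tri(p,[367/1.5625,390/1.5625],q,[306/1.5625,357/1.5625]))
E
```

```text
t 2.43 tcp [0.4389 0.2863 0.1008] F [-0.   0.7 -0.4] M [-0.03 -0.03  0.04] w 1.002 j [ 51.  21. -24.   0. -45.  53.]
txyz [ 0.1057 -0.0002 -0.001 ] axyz [-0.0018 -0.     -0.    ] rows 1.9
[168.34585171 223.92012416] [173.10904812 226.64684452]
vise (array([0.37119729, 0.11889694, 0.12674897]), np.float64(0.01051865660805027))
```

View pics/c.png

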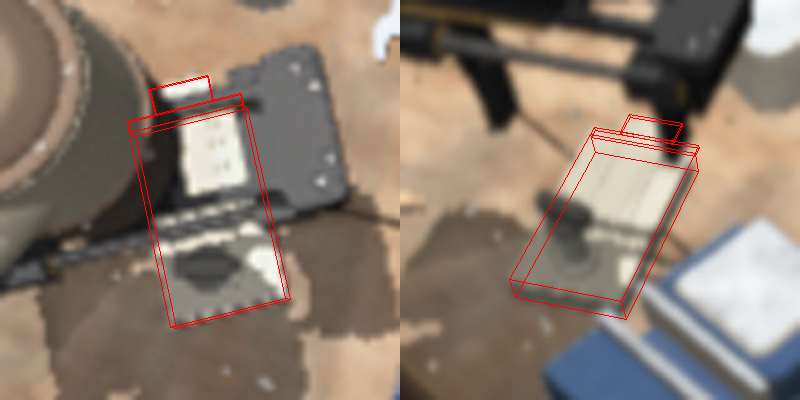

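play_rows(commands=[{"fingers": -1,"tx": 0.04,"ty": 0,"tz": -0.001,"ax": -0.0018,"ay": 0,"az": 0},{"fingers": -1,"tx": 0.08,"ty": 0,"tz": -0.001,"ax": -0.0018,"ay": 0,"az": 0},{"fingers": -1,"tx": 0.1,"ty": 0,"tz": -0.001,"ax": -0.0018,"ay": 0,"az": 0},{"fingers": -1,"tx": 0.1057,"ty": 0,"tz": -0.001,"ax": -0.0018,"ay": 0,"az": 0},{"fingers": 1,"tx": 0.1057,"ty": 0,"tz": -0.001,"ax": -0.0018,"ay": 0,"az": 0}])

```text
time_s: 2.95
tcp_pos: [0.4384, 0.2883, 0.0213]
ee_rot: [[-0.001, 0.251, -0.968], [-0.002, -0.968, -0.251], [-1.0, 0.001, 0.002]]
wrist_force: [-0.9, 0.4, 0.2]
gripper_width: 0.974
```

play_rows(commands=[{"fingers": 1,"tx": 0,"ty": 0,"tz": 0,"ax": 0,"ay": 0,"az": 0},{"fingers": 1,"tx": 0,"ty": 0,"tz": 0,"ax": 0,"ay": 0,"az": 0},{"fingers": 1,"tx": 0,"ty": 0,"tz": 0,"ax": 0,"ay": 0,"az": 0},{"fingers": 1,"tx": 0,"ty": 0,"tz": 0,"ax": 0,"ay": 0,"az": 0},{"fingers": 1,"tx": 0,"ty": 0,"tz": 0,"ax": 0,"ay": 0,"az": 0}])

```text
time_s: 3.37
tcp_pos: [0.4391, 0.2885, 0.0232]
ee_rot: [[0.001, 0.251, -0.968], [0.001, -0.968, -0.251], [-1.0, -0.0, -0.001]]
wrist_force: [-0.8, -1.7, 6.1]
gripper_width: 0.72
```

play_rows(commands=[{"fingers": 1,"tx": -0.02,"ty": 0,"tz": 0,"ax": 0,"ay": 0,"az": 0},{"fingers": 1,"tx": -0.06,"ty": 0,"tz": 0,"ax": 0,"ay": 0,"az": 0},{"fingers": 1,"tx": -0.11,"ty": 0,"tz": 0,"ax": 0,"ay": 0,"az": 0},{"fingers": 1,"tx": -0.16,"ty": 0,"tz": 0,"ax": 0,"ay": 0,"az": 0},{"fingers": 1,"tx": -0.21,"ty": 0,"tz": 0,"ax": 0,"ay": 0,"az": 0}])

```text
time_s: 3.78
tcp_pos: [0.438, 0.2879, 0.1807]
ee_rot: [[-0.001, 0.25, -0.968], [-0.0, -0.968, -0.25], [-1.0, -0.0, 0.001]]
wrist_force: [1.1, 0.8, -3.1]
gripper_width: 0.72
```

```bash
python3 go.py .4565 .039 .18 -102.7; python3 - <<'E'
from fit import *
p=cap("top");q=cap("side")
s=r.sense();R=s["ee_rot"];t=s["tcp_pos"]
qc=[t[0],t[1],np.arctan2(R[0,1],-R[1,1])];z=t[2]-.0232
cv2.imwrite("pics/d.png",np.hstack([overlay(p,[(COV,qc,z)],proj(p,t),80,'',5),overlay(q,[(COV,qc,z)],proj(q,t),80,'',5)]))
E
```

```text
t 3.78 tcp [0.438  0.2879 0.1807] F [ 1.1  0.8 -3.1] M [ 0.13 -0.17 -0.04] w 0.72 j [ 51.  15. -19.  -0. -56.  53.]
txyz [0.001  0.3274 0.0591] axyz [ 1.51e-01  4.00e-04 -1.00e-04] rows 6.0
```

View pics/d.png

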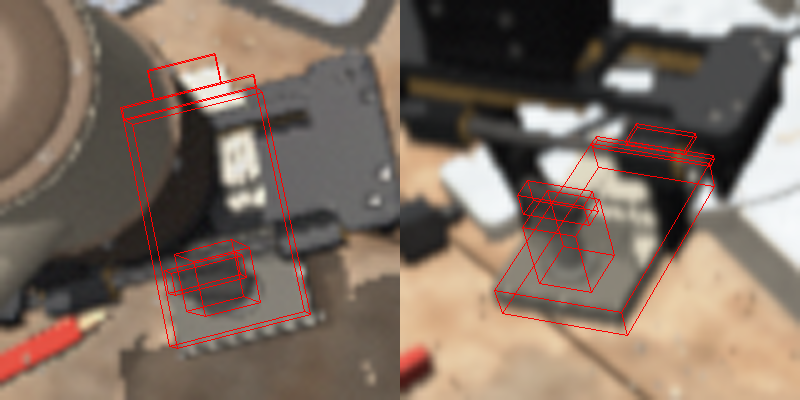

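Grasp holds, with a width of 62.6 mm. The picture shows the cover level in the jaws, perhaps a few mm off the nominal overlay. I'll check it again over the hatch.

play_rows(commands=[{"fingers": 1,"tx": 0,"ty": 0.04,"tz": 0.007,"ax": 0.03,"ay": 0,"az": 0},{"fingers": 1,"tx": 0,"ty": 0.09,"tz": 0.016,"ax": 0.06,"ay": 0,"az": 0},{"fingers": 1,"tx": 0,"ty": 0.14,"tz": 0.025,"ax": 0.09,"ay": 0,"az": 0},{"fingers": 1,"tx": 0,"ty": 0.19,"tz": 0.034,"ax": 0.12,"ay": 0,"az": 0},{"fingers": 1,"tx": 0,"ty": 0.24,"tz": 0.043,"ax": 0.151,"ay": 0,"az": 0}])

```text
time_s: 4.3
tcp_pos: [0.4515, 0.1043, 0.1785]
ee_rot: [[-0.002, -0.224, -0.975], [0.0, -0.975, 0.224], [-1.0, 0.0, 0.002]]
wrist_force: [1.6, 0.4, -2.1]
gripper_width: 0.72
```

play_rows(commands=[{"fingers": 1,"tx": 0,"ty": 0.0377,"tz": -0.0271,"ax": 0,"ay": 0,"az": 0},{"fingers": 1,"tx": 0,"ty": 0.0728,"tz": -0.0506,"ax": 0,"ay": 0,"az": 0},{"fingers": 1,"tx": 0,"ty": 0.0728,"tz": -0.0506,"ax": 0,"ay": 0,"az": 0}])

```text
time_s: 4.55
tcp_pos: [0.4778, 0.0404, 0.1785]
ee_rot: [[-0.001, -0.225, -0.974], [-0.001, -0.974, 0.225], [-1.0, 0.001, 0.001]]
wrist_force: [0.6, 0.1, -3.3]
gripper_width: 0.718
```

```bash
python3 go.py .4565 .039 .115 -102.7; python3 - <<'E'
from fit import *
p=cap("top");q=cap("side")
s=r.sense();R=s["ee_rot"];t=s["tcp_pos"]
qc=[t[0],t[1],np.arctan2(-R[0,1]*-1,-R[1,1])];z=t[2]-.0232;print(qc,z)
qh=[.4803,.0337,-.223]
cv2.imwrite("pics/e.png",np.hstack([overlay(p,[(COV,qc,z)],proj(p,t),80,'',5),overlay(q,[(COV,qc,z),(HOUS,qh,0)],proj(q,t-[0,0,.04]),80,'',5)]))
E
```

```text
t 4.55 tcp [0.4778 0.0404 0.1785] F [ 0.6  0.1 -3.3] M [ 0.06 -0.03  0.02] w 0.718 j [ 24.  11. -25.   0. -54.  53.]
txyz [0.0847 0.0082 0.0271] axyz [-0.0018  0.0004 -0.0003] rows 1.6
[np.float64(0.4770236647885934), np.float64(0.0431265649362068), np.float64(-0.2247903855549118)] 0.15523352307522717
```

View pics/e.png

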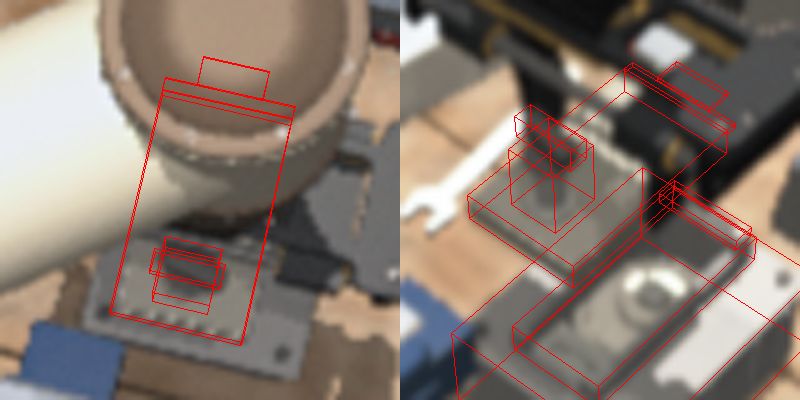

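```bash
python3 go.py .4569 .0390 .11 -102.8
```

```text
t 4.65 tcp [0.477  0.0431 0.1784] F [ 0.2  0.5 -3.2] M [-0.05 -0.04  0.01] w 0.721 j [ 25.  11. -25.  -0. -54.  53.]
txyz [0.0913 0.0113 0.0248] axyz [-0.0004  0.0006 -0.0001] rows 1.7
```

play_rows(commands=[{"fingers": 1,"tx": 0,"ty": 0.0113,"tz": 0.0248,"ax": 0,"ay": 0.0006,"az": 0},{"fingers": 1,"tx": 0.045,"ty": 0.0113,"tz": 0.0248,"ax": 0,"ay": 0.0006,"az": 0},{"fingers": 1,"tx": 0.0913,"ty": 0.0113,"tz": 0.0248,"ax": 0,"ay": 0.0006,"az": 0},{"fingers": 1,"tx": 0.0913,"ty": 0.0113,"tz": 0.0248,"ax": 0,"ay": 0.0006,"az": 0},{"fingers": 1,"tx": 0.0913,"ty": 0.0113,"tz": 0.0248,"ax": 0,"ay": 0.0006,"az": 0}])

```text
time_s: 5.07
tcp_pos: [0.4562, 0.0404, 0.1099]
ee_rot: [[-0.003, -0.218, -0.976], [-0.003, -0.976, 0.218], [-1.0, 0.003, 0.002]]
wrist_force: [0.2, -0.1, -2.0]
gripper_width: 0.72
```

```bash
python3 go.py .4569 .0390 .0872 -102.8;python3 - <<'E'
from fit import *
q=cap("side");p=cap("top")
s=r.sense();R=s["ee_rot"];t=s["tcp_pos"]
qc=[t[0],t[1],np.arctan2(R[0,1],-R[1,1])];z=t[2]-.0232;print(t,qc)
qh=[.4803,.0337,-.223]
cv2.imwrite("pics/f.png",np.hstack([overlay(p,[(COV0,qc,z)],proj(p,t),80,'',5),overlay(q,[(COV0,qc,z),(HOUS[1:],qh,0)],proj(q,t-[0,0,.02]),80,'',5)]))
E
```

```text
t 5.07 tcp [0.4562 0.0404 0.1099] F [ 0.2 -0.1 -2. ] M [-0.05 -0.12  0.01] w 0.72 j [ 26.  15. -33.   0. -43.  52.]
txyz [ 0.0303  0.0015 -0.0013] axyz [ 0.0012  0.0007 -0.001 ] rows 0.5
[0.45894172 0.0412143  0.11244034] [np.float64(0.45894172191987775), np.float64(0.041214296628144735), np.float64(-0.21942603352271783)]
```

View pics/f.png

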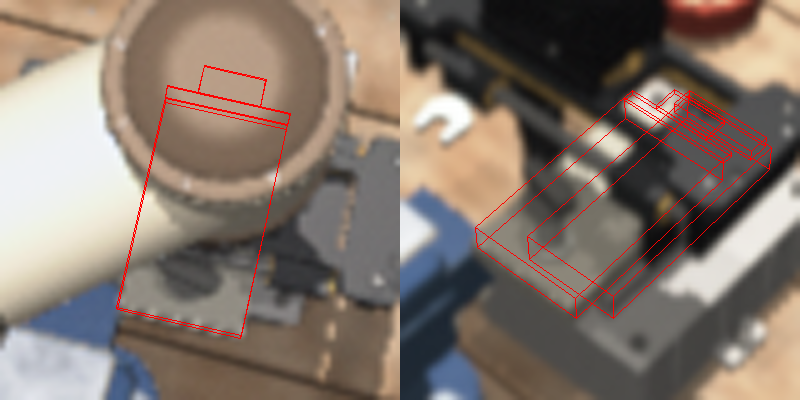

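```bash
python3 - <<'E'
from h import *
L=[]
for i in range(8):
    cap("top"); s=r.sense(); R=s["ee_rot"];L.append([*s["tcp_pos"]*1000,np.degrees(np.arctan2(R[1,1],R[0,1])),*s["wrist_force"]])
L=np.array(L);print(np.round(L,1));print(np.round(L.mean(0),2))
E
```

```text
[[ 4.592e+02  4.120e+01  1.128e+02 -1.026e+02 -3.000e-01  3.000e-01
  -2.300e+00]
 [ 4.591e+02  4.110e+01  1.128e+02 -1.026e+02  0.000e+00 -5.000e-01
  -1.300e+00]
 [ 4.589e+02  4.090e+01  1.127e+02 -1.026e+02  6.000e-01 -0.000e+00
  -2.200e+00]
 [ 4.586e+02  4.080e+01  1.125e+02 -1.027e+02 -6.000e-01 -2.000e-01
  -2.900e+00]
 [ 4.584e+02  4.060e+01  1.123e+02 -1.027e+02  1.000e-01 -3.000e-01
  -2.900e+00]
 [ 4.581e+02  4.040e+01  1.120e+02 -1.027e+02 -4.000e-01 -5.000e-01
  -2.800e+00]
 [ 4.580e+02  4.030e+01  1.118e+02 -1.027e+02 -3.000e-01  5.000e-01
  -1.200e+00]
 [ 4.579e+02  4.030e+01  1.116e+02 -1.027e+02 -2.000e-01 -1.000e-01
  -2.600e+00]]
[ 4.5851e+02  4.0700e+01  1.1231e+02 -1.0265e+02 -1.4000e-01 -1.1000e-01
 -2.2800e+00]
```

play_rows(commands=[{"fingers": 1,"tx": 0.012,"ty": 0.0005,"tz": 0.0,"ax": 0,"ay": 0,"az": 0},{"fingers": 1,"tx": 0.02,"ty": 0.0005,"tz": 0,"ax": 0,"ay": 0,"az": 0},{"fingers": 1,"tx": 0.026,"ty": 0.0005,"tz": 0,"ax": 0,"ay": 0,"az": 0},{"fingers": 1,"tx": 0.029,"ty": 0.0005,"tz": 0,"ax": 0,"ay": 0,"az": 0},{"fingers": 1,"tx": 0.032,"ty": 0.0005,"tz": 0,"ax": 0,"ay": 0,"az": 0}])

```text
time_s: 5.98
tcp_pos: [0.4574, 0.0396, 0.0863]
ee_rot: [[0.001, -0.22, -0.976], [-0.001, -0.976, 0.22], [-1.0, 0.001, -0.001]]
wrist_force: [0.1, 0.3, -2.2]
gripper_width: 0.721
```

play_rows(commands=[{"fingers": 1,"tx": 0,"ty": 0,"tz": 0,"ax": 0,"ay": 0,"az": 0},{"fingers": 1,"tx": 0,"ty": 0,"tz": 0,"ax": 0,"ay": 0,"az": 0},{"fingers": 1,"tx": 0,"ty": 0,"tz": 0,"ax": 0,"ay": 0,"az": 0},{"fingers": 1,"tx": 0,"ty": 0,"tz": 0,"ax": 0,"ay": 0,"az": 0}])

```text
time_s: 6.32
tcp_pos: [0.4577, 0.0399, 0.0872]
ee_rot: [[0.002, -0.219, -0.976], [-0.0, -0.976, 0.219], [-1.0, -0.0, -0.002]]
wrist_force: [-0.3, -0.2, -3.1]
gripper_width: 0.722
```

play_rows(commands=[{"fingers": 1,"tx": 0.002,"ty": 0,"tz": 0,"ax": 0,"ay": 0,"az": 0},{"fingers": 1,"tx": 0.004,"ty": 0,"tz": 0,"ax": 0,"ay": 0,"az": 0},{"fingers": 1,"tx": 0.004,"ty": 0,"tz": 0,"ax": 0,"ay": 0,"az": 0},{"fingers": 1,"tx": 0.004,"ty": 0,"tz": 0,"ax": 0,"ay": 0,"az": 0}])

```text
time_s: 6.65
tcp_pos: [0.4579, 0.0399, 0.0861]
ee_rot: [[0.003, -0.219, -0.976], [-0.0, -0.976, 0.219], [-1.0, -0.0, -0.003]]
wrist_force: [-5.4, 0.3, 14.3]
gripper_width: 0.722
```

```bash
python3 go.py .4803 .0337 .0862 -102.8
```

```text
t 6.65 tcp [0.4579 0.0399 0.0861] F [-5.4  0.3 14.3] M [ 0.2   1.6  -0.07] w 0.722 j [ 25.  17. -34.   0. -39.  52.]
txyz [ 0.      0.0016 -0.0309] axyz [ 0.0009 -0.001   0.0001] rows 0.6
```

play_rows(commands=[{"fingers": 1,"tx": -0.0018,"ty": 0,"tz": 0,"ax": 0,"ay": 0,"az": 0},{"fingers": 1,"tx": -0.0018,"ty": 0.0002,"tz": -0.004,"ax": 0,"ay": 0,"az": 0},{"fingers": 1,"tx": -0.0018,"ty": 0.0004,"tz": -0.009,"ax": 0,"ay": 0,"az": 0},{"fingers": 1,"tx": -0.0018,"ty": 0.0006,"tz": -0.014,"ax": 0,"ay": 0,"az": 0},{"fingers": 1,"tx": -0.0018,"ty": 0.0008,"tz": -0.019,"ax": 0,"ay": 0,"az": 0}])

```text
time_s: 7.07
tcp_pos: [0.4705, 0.0359, 0.0862]
ee_rot: [[-0.001, -0.219, -0.976], [-0.001, -0.976, 0.219], [-1.0, 0.001, 0.0]]
wrist_force: [-6.5, 1.5, 8.9]
gripper_width: 0.718
```

play_rows(commands=[{"fingers": 1,"tx": 0,"ty": 0,"tz": -0.003,"ax": 0,"ay": 0,"az": 0},{"fingers": 1,"tx": 0,"ty": 0,"tz": -0.006,"ax": 0,"ay": 0,"az": 0},{"fingers": 1,"tx": 0,"ty": 0,"tz": -0.009,"ax": 0,"ay": 0,"az": 0},{"fingers": 1,"tx": 0,"ty": 0,"tz": -0.0115,"ax": 0,"ay": 0,"az": 0},{"fingers": 1,"tx": 0,"ty": 0,"tz": -0.0125,"ax": 0,"ay": 0,"az": 0}])

```text
time_s: 7.48
tcp_pos: [0.4796, 0.0338, 0.0862]
ee_rot: [[-0.001, -0.22, -0.976], [-0.001, -0.976, 0.22], [-1.0, 0.001, 0.0]]
wrist_force: [-6.9, 1.1, 10.2]
gripper_width: 0.718
```

```bash
python3 go.py .4803 .0337 .0862 -102.8
```

```text
t 7.48 tcp [0.4796 0.0338 0.0862] F [-6.9  1.1 10.2] M [0.89 2.09 0.04] w 0.718 j [ 23.  19. -31.   0. -40.  54.]
txyz [ 0.     -0.0001 -0.001 ] axyz [ 0.0006  0.0001 -0.0004] rows 0.0
```

Near nominal home, but the stop hasn't been felt yet (Fx is still friction). Pushing on gently.

play_rows(commands=[{"fingers": 1,"tx": 0,"ty": 0,"tz": -0.0013,"ax": 0,"ay": 0,"az": 0},{"fingers": 1,"tx": 0,"ty": 0,"tz": -0.0026,"ax": 0,"ay": 0,"az": 0},{"fingers": 1,"tx": 0,"ty": 0,"tz": -0.004,"ax": 0,"ay": 0,"az": 0},{"fingers": 1,"tx": 0,"ty": 0,"tz": -0.004,"ax": 0,"ay": 0,"az": 0}])

```text
time_s: 7.82
tcp_pos: [0.4813, 0.0333, 0.0862]
ee_rot: [[-0.003, -0.22, -0.976], [-0.001, -0.976, 0.22], [-1.0, 0.002, 0.003]]
wrist_force: [-10.4, 3.9, 13.3]
gripper_width: 0.718
```

play_rows(commands=[{"fingers": 1,"tx": 0,"ty": 0,"tz": -0.0015,"ax": 0,"ay": 0,"az": 0},{"fingers": 1,"tx": 0,"ty": 0,"tz": -0.003,"ax": 0,"ay": 0,"az": 0},{"fingers": 1,"tx": 0,"ty": 0,"tz": -0.003,"ax": 0,"ay": 0,"az": 0},{"fingers": 1,"tx": 0,"ty": 0,"tz": -0.003,"ax": 0,"ay": 0,"az": 0}])

```text
time_s: 8.15
tcp_pos: [0.4815, 0.0331, 0.0862]
ee_rot: [[-0.007, -0.22, -0.975], [-0.001, -0.975, 0.22], [-1.0, 0.002, 0.006]]
wrist_force: [-15.7, 8.9, 17.7]
gripper_width: 0.718
```

The cover has stopped hard at x=0.4815 with force rising, so it is home. Easing off, then releasing and rising.

play_rows(commands=[{"fingers": 1,"tx": -0.001,"ty": 0,"tz": 0.003,"ax": 0,"ay": 0,"az": 0},{"fingers": -1,"tx": -0.001,"ty": 0,"tz": 0.003,"ax": 0,"ay": 0,"az": 0},{"fingers": -1,"tx": -0.001,"ty": 0,"tz": 0.003,"ax": 0,"ay": 0,"az": 0},{"fingers": -1,"tx": -0.001,"ty": 0,"tz": 0.003,"ax": 0,"ay": 0,"az": 0},{"fingers": -1,"tx": -0.001,"ty": 0,"tz": 0.003,"ax": 0,"ay": 0,"az": 0}])

```text
time_s: 8.57
tcp_pos: [0.4841, 0.0334, 0.0862]
ee_rot: [[0.003, -0.22, -0.976], [-0.0, -0.976, 0.22], [-1.0, -0.0, -0.003]]
wrist_force: [-0.4, 0.4, 0.2]
gripper_width: 0.934
```

play_rows(commands=[{"fingers": -1,"tx": -0.02,"ty": 0,"tz": 0,"ax": 0,"ay": 0,"az": 0},{"fingers": -1,"tx": -0.06,"ty": 0,"tz": 0,"ax": 0,"ay": 0,"az": 0},{"fingers": -1,"tx": -0.11,"ty": 0,"tz": 0,"ax": 0,"ay": 0,"az": 0},{"fingers": -1,"tx": -0.16,"ty": 0,"tz": 0,"ax": 0,"ay": 0,"az": 0},{"fingers": -1,"tx": -0.17,"ty": 0,"tz": 0,"ax": 0,"ay": 0,"az": 0}])

```text
time_s: 8.98
tcp_pos: [0.4871, 0.034, 0.2203]
ee_rot: [[0.015, -0.218, -0.976], [0.002, -0.976, 0.218], [-1.0, -0.005, -0.014]]
wrist_force: [0.3, 1.0, 0.6]
gripper_width: 0.996
```

```bash
python3 - <<'E'
from fit import *
q=cap("side");p=cap("top")
s=r.sense();t=s["tcp_pos"];print(t,s["gripper_width"],s["wrist_force"])
qc=[.4815,.0331,-.222]
c=[.465,.037,.08]
cv2.imwrite("pics/g.png",np.hstack([overlay(p,[(COV,qc,.063)],proj(p,c),80,'',5),overlay(q,[(COV,qc,.063)],proj(q,c),80,'',5)]))
for n,v in(("top",p),("side",q)):
    for o in("cover","stud","wing"): print(n,o,[(f["uv"],f["score"]) for f in spotter.find_in(o,v)][:2])
E
python3 go.py .4460 .0412 .21 167.2
```

```text
[0.48477636 0.0338169  0.21613316] 0.996865746339203 [-0.23102566  1.25178397  0.15481316]
top cover [([267.7, 217.2], 0.97), ([266.2, 222.3], 0.32)]
top stud [([267.2, 219.3], 0.58)]
top wing []
side cover [([252.9, 224.9], 0.58)]
side stud [([243.6, 223.9], 0.47), ([257.8, 240.1], 0.33)]
side wing [([241.2, 221.9], 0.44)]
t 9.38 tcp [0.4825 0.0331 0.212 ] F [ 0.1  0.4 -0.4] M [-0.02  0.04 -0.01] w 1.004 j [ 23.  10. -21.   0. -59.  54.]
txyz [0.0028 0.0002 0.0498] axyz [ 5.006e-01 -2.000e-04 -8.000e-04] rows 12.6
```

View pics/g.png

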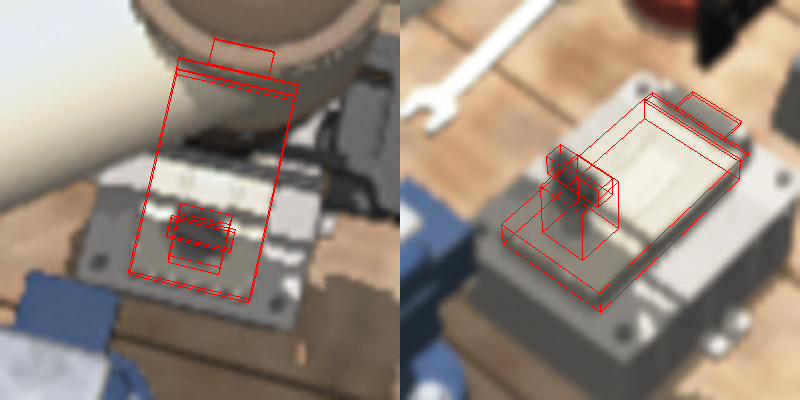

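play_rows(commands=[{"fingers": 0.08,"tx": 0,"ty": 0,"tz": 0.01,"ax": 0.04,"ay": 0,"az": 0},{"fingers": 0.08,"tx": 0,"ty": 0,"tz": 0.02,"ax": 0.08,"ay": 0,"az": 0},{"fingers": 0.08,"tx": 0,"ty": 0,"tz": 0.03,"ax": 0.12,"ay": 0,"az": 0},{"fingers": 0.08,"tx": 0,"ty": 0,"tz": 0.04,"ax": 0.16,"ay": 0,"az": 0},{"fingers": 0.08,"tx": 0,"ty": 0,"tz": 0.0487,"ax": 0.2,"ay": 0,"az": 0}])

```text
time_s: 9.8
tcp_pos: [0.4468, 0.0413, 0.2126]
ee_rot: [[-0.0, -0.753, -0.658], [-0.001, -0.658, 0.753], [-1.0, 0.001, -0.001]]
wrist_force: [0.2, -0.2, 1.2]
gripper_width: 0.707
```

play_rows(commands=[{"fingers": 0.08,"tx": 0,"ty": 0,"tz": 0,"ax": 0.04,"ay": 0,"az": 0},{"fingers": 0.08,"tx": 0,"ty": 0,"tz": 0,"ax": 0.08,"ay": 0,"az": 0},{"fingers": 0.08,"tx": 0,"ty": 0,"tz": 0,"ax": 0.12,"ay": 0,"az": 0},{"fingers": 0.08,"tx": 0,"ty": 0,"tz": 0,"ax": 0.16,"ay": 0,"az": 0},{"fingers": 0.08,"tx": 0,"ty": 0,"tz": 0,"ax": 0.195,"ay": 0,"az": 0}])

```text
time_s: 10.22
tcp_pos: [0.4472, 0.0413, 0.2126]
ee_rot: [[-0.0, -0.994, -0.106], [-0.001, -0.106, 0.994], [-1.0, 0.0, -0.001]]
wrist_force: [0.2, -0.0, -0.3]
gripper_width: 0.471
```

play_rows(commands=[{"fingers": 0.08,"tx": 0,"ty": 0,"tz": 0,"ax": 0.035,"ay": 0,"az": 0},{"fingers": 0.08,"tx": 0,"ty": 0,"tz": 0,"ax": 0.07,"ay": 0,"az": 0},{"fingers": 0.08,"tx": 0,"ty": 0,"tz": 0,"ax": 0.1056,"ay": 0,"az": 0},{"fingers": 0.08,"tx": 0,"ty": 0,"tz": 0,"ax": 0.1056,"ay": 0,"az": 0},{"fingers": 0.08,"tx": 0,"ty": 0,"tz": 0,"ax": 0.1056,"ay": 0,"az": 0}])

```text
time_s: 10.63
tcp_pos: [0.4473, 0.0414, 0.2129]
ee_rot: [[0.0, -0.977, 0.215], [-0.001, 0.215, 0.977], [-1.0, -0.001, -0.001]]
wrist_force: [0.7, -0.1, -0.3]
gripper_width: 0.46
```

```bash
python3 - <<'E'
from h import *
for i in range(10): cap("top")
E
python3 go.py .4468 .0410 .138 167.2
```

```text
t 11.13 tcp [0.4475 0.0414 0.2137] F [ 0.7 -0.2 -0.3] M [ 0.09 -0.1   0.  ] w 0.459 j [ 26.   6. -26.   0. -58. -39.]
txyz [ 0.1009  0.001  -0.0008] axyz [0.0012 0.     0.0006] rows 1.8
```

play_rows(commands=[{"fingers": 0.08,"tx": 0.04,"ty": 0.001,"tz": -0.0008,"ax": 0.001,"ay": 0,"az": 0},{"fingers": 0.08,"tx": 0.07,"ty": 0.001,"tz": -0.0008,"ax": 0.001,"ay": 0,"az": 0},{"fingers": 0.08,"tx": 0.09,"ty": 0.001,"tz": -0.0008,"ax": 0.001,"ay": 0,"az": 0},{"fingers": 0.08,"tx": 0.1,"ty": 0.001,"tz": -0.0008,"ax": 0.001,"ay": 0,"az": 0},{"fingers": 0.08,"tx": 0.1,"ty": 0.001,"tz": -0.0008,"ax": 0.001,"ay": 0,"az": 0}])

```text
time_s: 11.55
tcp_pos: [0.4459, 0.0406, 0.1372]
ee_rot: [[-0.002, -0.975, 0.221], [-0.002, 0.221, 0.975], [-1.0, 0.001, -0.002]]
wrist_force: [-0.2, 0.3, 0.5]
gripper_width: 0.465
```

```bash
python3 - <<'E'
from fit import *
q=cap("side");p=cap("top")
for i in range(4): cap("top")
s=r.sense();t=s["tcp_pos"]
qc=[.4815,.0331,-.222]
c=[.447,.041,.12]
cv2.imwrite("pics/i.png",np.hstack([overlay(p,[(COV,qc,.063)],proj(p,c),60,'',6),overlay(q,[(COV[3:],qc,.063)],proj(q,c),60,'',6)]))
E
python3 go.py .4468 .0410 .137 167.2
```

```text
t 11.85 tcp [0.4475 0.0413 0.1396] F [-0.7  0.  -1.1] M [ 0.09 -0.09  0.02] w 0.458 j [ 26.  11. -32.   0. -47. -39.]
txyz [ 0.0035  0.0009 -0.0006] axyz [0.0002 0.0004 0.0012] rows 0.1
```

View pics/i.png

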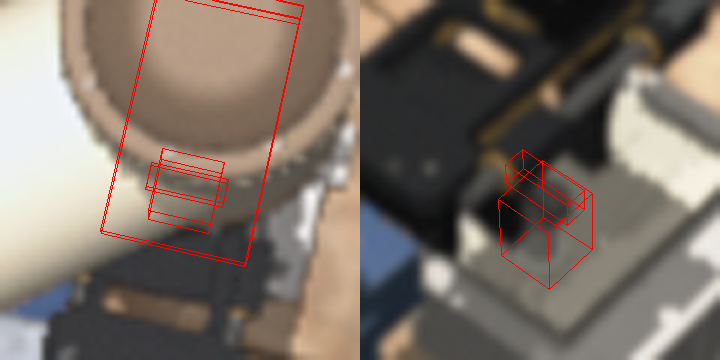

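The side view (right half) shows the dark bar near (545,190), under and between the fingers. Closing on it to square it up.

play_rows(commands=[{"fingers": 0.4,"tx": 0.001,"ty": 0.0006,"tz": -0.0006,"ax": 0,"ay": 0,"az": 0},{"fingers": 0.6,"tx": 0.002,"ty": 0.0006,"tz": -0.0006,"ax": 0,"ay": 0,"az": 0},{"fingers": 1,"tx": 0.002,"ty": 0.0006,"tz": -0.0006,"ax": 0,"ay": 0,"az": 0},{"fingers": 1,"tx": 0.002,"ty": 0.0006,"tz": -0.0006,"ax": 0,"ay": 0,"az": 0},{"fingers": 1,"tx": 0.002,"ty": 0.0006,"tz": -0.0006,"ax": 0,"ay": 0,"az": 0}])

```text
time_s: 12.27
tcp_pos: [0.4461, 0.0406, 0.1371]
ee_rot: [[0.001, -0.975, 0.221], [-0.001, 0.221, 0.975], [-1.0, -0.002, -0.0]]
wrist_force: [-3.6, 0.1, 1.0]
gripper_width: 0.165
```

play_rows(commands=[{"fingers": 1,"tx": 0,"ty": 0,"tz": 0,"ax": 0,"ay": 0,"az": 0},{"fingers": 1,"tx": 0,"ty": 0,"tz": 0,"ax": 0,"ay": 0,"az": 0},{"fingers": 1,"tx": 0,"ty": 0,"tz": 0,"ax": 0,"ay": 0,"az": 0}])

```text
time_s: 12.52
tcp_pos: [0.4457, 0.0404, 0.137]
ee_rot: [[0.0, -0.975, 0.221], [-0.001, 0.221, 0.975], [-1.0, -0.001, -0.001]]
wrist_force: [-2.2, 0.1, 0.9]
gripper_width: 0.111
```

```bash
python3 - <<'E'
from h import *
for i in range(4): cap("top")
E
python3 go.py .4468 .0410 .133 167.2
```

```text
t 12.72 tcp [0.4457 0.0404 0.1369] F [-2.8 -0.6 -0. ] M [-0.02  0.83  0.02] w 0.107 j [ 26.  11. -32.   0. -47. -39.]
txyz [ 0.0053 -0.0012  0.0011] axyz [ 0.0001 -0.0003  0.0002] rows 0.1
```

play_rows(commands=[{"fingers": 1,"tx": 0.001,"ty": 0,"tz": 0,"ax": 0,"ay": 0,"az": 0},{"fingers": 1,"tx": 0.002,"ty": 0,"tz": 0,"ax": 0,"ay": 0,"az": 0},{"fingers": 1,"tx": 0.003,"ty": 0,"tz": 0,"ax": 0,"ay": 0,"az": 0},{"fingers": 1,"tx": 0.003,"ty": 0,"tz": 0,"ax": 0,"ay": 0,"az": 0}])

```text
time_s: 13.05
tcp_pos: [0.4458, 0.0404, 0.1347]
ee_rot: [[0.001, -0.975, 0.221], [-0.001, 0.221, 0.975], [-1.0, -0.001, -0.001]]
wrist_force: [-4.0, -0.7, 4.5]
gripper_width: 0.116
```

play_rows(commands=[{"fingers": 1,"tx": 0.001,"ty": 0,"tz": 0,"ax": 0,"ay": 0,"az": 0},{"fingers": 1,"tx": 0.002,"ty": 0,"tz": 0,"ax": 0,"ay": 0,"az": 0},{"fingers": 1,"tx": 0.003,"ty": 0,"tz": 0,"ax": 0,"ay": 0,"az": 0},{"fingers": 1,"tx": 0.003,"ty": 0,"tz": 0,"ax": 0,"ay": 0,"az": 0}])

```text
time_s: 13.38
tcp_pos: [0.4458, 0.0404, 0.1324]
ee_rot: [[0.0, -0.975, 0.221], [-0.001, 0.221, 0.975], [-1.0, -0.001, -0.001]]
wrist_force: [-5.5, -0.4, 5.0]
gripper_width: 0.112
```

play_rows(commands=[{"fingers": 1,"tx": 0.001,"ty": 0,"tz": 0,"ax": 0,"ay": 0,"az": 0},{"fingers": 1,"tx": 0.002,"ty": 0,"tz": 0,"ax": 0,"ay": 0,"az": 0},{"fingers": 1,"tx": 0.003,"ty": 0,"tz": 0,"ax": 0,"ay": 0,"az": 0},{"fingers": 1,"tx": 0.003,"ty": 0,"tz": 0,"ax": 0,"ay": 0,"az": 0}])

```text
time_s: 13.72
tcp_pos: [0.4458, 0.0404, 0.1303]
ee_rot: [[0.001, -0.975, 0.221], [-0.001, 0.221, 0.975], [-1.0, -0.001, -0.001]]
wrist_force: [-5.4, 0.3, 5.0]
gripper_width: 0.113
```

play_rows(commands=[{"fingers": 1,"tx": 0.001,"ty": 0,"tz": 0,"ax": 0,"ay": 0,"az": 0},{"fingers": 1,"tx": 0.002,"ty": 0,"tz": 0,"ax": 0,"ay": 0,"az": 0},{"fingers": 1,"tx": 0.003,"ty": 0,"tz": 0,"ax": 0,"ay": 0,"az": 0},{"fingers": 1,"tx": 0.003,"ty": 0,"tz": 0,"ax": 0,"ay": 0,"az": 0}])

```text
time_s: 14.05
tcp_pos: [0.4458, 0.0404, 0.1281]
ee_rot: [[0.001, -0.975, 0.221], [-0.001, 0.221, 0.975], [-1.0, -0.001, -0.001]]
wrist_force: [-6.1, 0.3, 5.0]
gripper_width: 0.11
```

play_rows(commands=[{"fingers": 1,"tx": 0.001,"ty": 0,"tz": 0,"ax": 0,"ay": 0,"az": 0},{"fingers": 1,"tx": 0.002,"ty": 0,"tz": 0,"ax": 0,"ay": 0,"az": 0},{"fingers": 1,"tx": 0.003,"ty": 0,"tz": 0,"ax": 0,"ay": 0,"az": 0},{"fingers": 1,"tx": 0.003,"ty": 0,"tz": 0,"ax": 0,"ay": 0,"az": 0}])

```text
time_s: 14.38
tcp_pos: [0.4458, 0.0404, 0.1259]
ee_rot: [[0.001, -0.975, 0.221], [-0.001, 0.221, 0.975], [-1.0, -0.001, -0.001]]
wrist_force: [-5.5, -0.7, 6.1]
gripper_width: 0.113
```

play_rows(commands=[{"fingers": 1,"tx": 0.001,"ty": 0,"tz": 0,"ax": 0,"ay": 0,"az": 0},{"fingers": 1,"tx": 0.002,"ty": 0,"tz": 0,"ax": 0,"ay": 0,"az": 0},{"fingers": 1,"tx": 0.0025,"ty": 0,"tz": 0,"ax": 0,"ay": 0,"az": 0},{"fingers": 1,"tx": 0.0025,"ty": 0,"tz": 0,"ax": 0,"ay": 0,"az": 0}])

```text
time_s: 14.72
tcp_pos: [0.4458, 0.0404, 0.1241]
ee_rot: [[0.001, -0.975, 0.221], [-0.001, 0.221, 0.975], [-1.0, -0.001, -0.001]]
wrist_force: [-6.4, 0.2, 5.7]
gripper_width: 0.109
```

play_rows(commands=[{"fingers": 1,"tx": 0.001,"ty": 0,"tz": 0,"ax": 0,"ay": 0,"az": 0},{"fingers": 1,"tx": 0.002,"ty": 0,"tz": 0,"ax": 0,"ay": 0,"az": 0},{"fingers": 1,"tx": 0.0025,"ty": 0,"tz": 0,"ax": 0,"ay": 0,"az": 0},{"fingers": 1,"tx": 0.0025,"ty": 0,"tz": 0,"ax": 0,"ay": 0,"az": 0}])

```text
time_s: 15.05
tcp_pos: [0.4458, 0.0404, 0.1223]
ee_rot: [[0.001, -0.975, 0.221], [-0.001, 0.221, 0.975], [-1.0, -0.001, -0.001]]
wrist_force: [-5.7, -0.1, 5.9]
gripper_width: 0.11
```

play_rows(commands=[{"fingers": 1,"tx": 0.001,"ty": 0,"tz": 0,"ax": 0,"ay": 0,"az": 0},{"fingers": 1,"tx": 0.002,"ty": 0,"tz": 0,"ax": 0,"ay": 0,"az": 0},{"fingers": 1,"tx": 0.0025,"ty": 0,"tz": 0,"ax": 0,"ay": 0,"az": 0},{"fingers": 1,"tx": 0.0025,"ty": 0,"tz": 0,"ax": 0,"ay": 0,"az": 0}])

```text
time_s: 15.38
tcp_pos: [0.4458, 0.0404, 0.1205]
ee_rot: [[0.001, -0.975, 0.221], [-0.001, 0.221, 0.975], [-1.0, -0.001, -0.001]]
wrist_force: [-5.7, 0.5, 7.2]
gripper_width: 0.109
```

play_rows(commands=[{"fingers": 1,"tx": 0.001,"ty": 0,"tz": 0,"ax": 0,"ay": 0,"az": 0},{"fingers": 1,"tx": 0.002,"ty": 0,"tz": 0,"ax": 0,"ay": 0,"az": 0},{"fingers": 1,"tx": 0.0025,"ty": 0,"tz": 0,"ax": 0,"ay": 0,"az": 0},{"fingers": 1,"tx": 0.0025,"ty": 0,"tz": 0,"ax": 0,"ay": 0,"az": 0}])

```text
time_s: 15.72
tcp_pos: [0.4458, 0.0404, 0.1187]
ee_rot: [[0.001, -0.975, 0.221], [-0.001, 0.221, 0.975], [-1.0, -0.001, -0.001]]
wrist_force: [-7.9, -0.3, 6.9]
gripper_width: 0.11
```

play_rows(commands=[{"fingers": 1,"tx": 0.001,"ty": 0,"tz": 0,"ax": 0,"ay": 0,"az": 0},{"fingers": 1,"tx": 0.002,"ty": 0,"tz": 0,"ax": 0,"ay": 0,"az": 0},{"fingers": 1,"tx": 0.0025,"ty": 0,"tz": 0,"ax": 0,"ay": 0,"az": 0},{"fingers": 1,"tx": 0.0025,"ty": 0,"tz": 0,"ax": 0,"ay": 0,"az": 0}])

```text
time_s: 16.05
tcp_pos: [0.4458, 0.0404, 0.1168]
ee_rot: [[0.001, -0.975, 0.221], [-0.001, 0.221, 0.975], [-1.0, -0.001, -0.001]]
wrist_force: [-7.1, 0.0, 8.3]
gripper_width: 0.109
```

play_rows(commands=[{"fingers": 1,"tx": 0.001,"ty": 0,"tz": 0,"ax": 0,"ay": 0,"az": 0},{"fingers": 1,"tx": 0.002,"ty": 0,"tz": 0,"ax": 0,"ay": 0,"az": 0},{"fingers": 1,"tx": 0.0025,"ty": 0,"tz": 0,"ax": 0,"ay": 0,"az": 0},{"fingers": 1,"tx": 0.0025,"ty": 0,"tz": 0,"ax": 0,"ay": 0,"az": 0}])

```text
time_s: 16.38
tcp_pos: [0.4459, 0.0404, 0.1156]
ee_rot: [[0.001, -0.975, 0.221], [-0.001, 0.221, 0.975], [-1.0, -0.001, -0.001]]
wrist_force: [-8.1, 0.2, 11.9]
gripper_width: 0.109
```

Force rose to 11.9 N at about 21 mm depth, so it looks bottomed. One small extra nudge.

play_rows(commands=[{"fingers": 1,"tx": 0.0003,"ty": 0,"tz": 0,"ax": 0,"ay": 0,"az": 0},{"fingers": 1,"tx": 0.0003,"ty": 0,"tz": 0,"ax": 0,"ay": 0,"az": 0},{"fingers": 1,"tx": 0.0003,"ty": 0,"tz": 0,"ax": 0,"ay": 0,"az": 0}])

```text
time_s: 16.63
tcp_pos: [0.4459, 0.0404, 0.1155]
ee_rot: [[0.001, -0.975, 0.221], [-0.001, 0.221, 0.975], [-1.0, -0.001, -0.001]]
wrist_force: [-8.5, 0.2, 14.6]
gripper_width: 0.111
```

play_rows(commands=[{"fingers": 1,"tx": 0,"ty": 0,"tz": 0,"ax": 0.02,"ay": 0,"az": 0},{"fingers": 1,"tx": 0,"ty": 0,"tz": 0,"ax": 0.04,"ay": 0,"az": 0},{"fingers": 1,"tx": 0,"ty": 0,"tz": 0,"ax": 0.06,"ay": 0,"az": 0},{"fingers": 1,"tx": 0,"ty": 0,"tz": 0,"ax": 0.08,"ay": 0,"az": 0},{"fingers": 1,"tx": 0,"ty": 0,"tz": 0,"ax": 0.1,"ay": 0,"az": 0}])

```text
time_s: 17.05
tcp_pos: [0.4456, 0.0405, 0.1155]
ee_rot: [[0.001, -0.858, 0.514], [-0.001, 0.514, 0.858], [-1.0, -0.001, -0.001]]
wrist_force: [-9.9, 1.1, 14.7]
gripper_width: 0.108
```

```bash
python3 go.py .4459 .0404 .1155 92.7
```

```text
t 17.05 tcp [0.4456 0.0405 0.1155] F [-9.9  1.1 14.7] M [ 0.57  2.97 -0.  ] w 0.108 j [ 26.  13. -34.   0. -43. -57.]
txyz [ 0.     -0.0004  0.0001] axyz [ 0.3132 -0.      0.0004] rows 7.9
```

play_rows(commands=[{"fingers": 1,"tx": 0,"ty": 0,"tz": 0,"ax": 0.025,"ay": 0,"az": 0},{"fingers": 1,"tx": 0,"ty": 0,"tz": 0,"ax": 0.05,"ay": 0,"az": 0},{"fingers": 1,"tx": 0,"ty": 0,"tz": 0,"ax": 0.075,"ay": 0,"az": 0},{"fingers": 1,"tx": 0,"ty": 0,"tz": 0,"ax": 0.1,"ay": 0,"az": 0},{"fingers": 1,"tx": 0,"ty": 0,"tz": 0,"ax": 0.125,"ay": 0,"az": 0}])

```text
time_s: 17.47
tcp_pos: [0.4454, 0.0408, 0.1155]
ee_rot: [[0.0, -0.595, 0.804], [-0.001, 0.804, 0.595], [-1.0, -0.001, -0.0]]
wrist_force: [-11.4, 2.9, 15.9]
gripper_width: 0.109
```

```bash
python3 go.py .4459 .0404 .1155 92.7
```

```text
t 17.47 tcp [0.4454 0.0408 0.1155] F [-11.4   2.9  15.9] M [1.05 3.2  0.01] w 0.109 j [ 26.  13. -34.   0. -43. -80.]
txyz [ 0.     -0.0008  0.0002] axyz [ 0.1879 -0.      0.0002] rows 4.7
```

play_rows(commands=[{"fingers": 1,"tx": -0.0002,"ty": 0.0004,"tz": -0.0006,"ax": 0.02,"ay": 0,"az": 0},{"fingers": 1,"tx": -0.0002,"ty": 0.0008,"tz": -0.0011,"ax": 0.045,"ay": 0,"az": 0},{"fingers": 1,"tx": -0.0002,"ty": 0.0008,"tz": -0.0011,"ax": 0.07,"ay": 0,"az": 0},{"fingers": 1,"tx": -0.0002,"ty": 0.0008,"tz": -0.0011,"ax": 0.095,"ay": 0,"az": 0},{"fingers": 1,"tx": -0.0002,"ty": 0.0008,"tz": -0.0011,"ax": 0.12,"ay": 0,"az": 0}])

```text
time_s: 17.88
tcp_pos: [0.4452, 0.0411, 0.1156]
ee_rot: [[0.002, -0.257, 0.966], [0.0, 0.966, 0.257], [-1.0, -0.0, 0.002]]
wrist_force: [-9.1, 3.3, 11.5]
gripper_width: 0.111
```

```bash
python3 go.py .4459 .0404 .1155 92.7
```

```text
t 17.88 tcp [0.4452 0.0411 0.1156] F [-9.1  3.3 11.5] M [1.13 2.57 0.06] w 0.111 j [  26.   13.  -34.    0.  -43. -101.]
txyz [ 0.0001 -0.0012  0.0007] axyz [0.0678 0.0006 0.    ] rows 1.7
```

play_rows(commands=[{"fingers": 1,"tx": 0,"ty": 0,"tz": 0,"ax": 0.02,"ay": 0,"az": 0},{"fingers": 1,"tx": 0,"ty": 0,"tz": 0,"ax": 0.04,"ay": 0,"az": 0},{"fingers": 1,"tx": 0,"ty": 0,"tz": 0,"ax": 0.055,"ay": 0,"az": 0},{"fingers": 1,"tx": 0,"ty": 0,"tz": 0,"ax": 0.07,"ay": 0,"az": 0},{"fingers": 1,"tx": 0,"ty": 0,"tz": 0,"ax": 0.07,"ay": 0,"az": 0}])

```text
time_s: 18.3
tcp_pos: [0.4451, 0.0413, 0.1156]
ee_rot: [[0.002, -0.043, 0.999], [0.001, 0.999, 0.043], [-1.0, 0.001, 0.002]]
wrist_force: [-9.2, 4.5, 12.7]
gripper_width: 0.111
```

```bash
python3 go.py .4459 .0404 .1155 92.7
```

```text
t 18.3 tcp [0.4451 0.0413 0.1156] F [-9.2  4.5 12.7] M [ 1.31  2.74 -0.04] w 0.111 j [  26.   13.  -34.    0.  -43. -114.]
txyz [ 0.0001 -0.0013  0.001 ] axyz [-0.0014  0.0006 -0.0002] rows 0.0
```

play_rows(commands=[{"fingers": 1,"tx": -0.001,"ty": 0,"tz": -0.001,"ax": 0,"ay": 0,"az": 0},{"fingers": 1,"tx": -0.002,"ty": 0,"tz": -0.001,"ax": 0,"ay": 0,"az": 0},{"fingers": 1,"tx": -0.003,"ty": 0,"tz": -0.001,"ax": 0,"ay": 0,"az": 0},{"fingers": 1,"tx": -0.003,"ty": 0,"tz": -0.001,"ax": 0,"ay": 0,"az": 0}])

```text
time_s: 18.63
tcp_pos: [0.445, 0.0414, 0.1176]
ee_rot: [[0.003, -0.044, 0.999], [0.001, 0.999, 0.044], [-1.0, 0.001, 0.003]]
wrist_force: [-6.8, 3.1, 7.5]
gripper_width: 0.111
```

play_rows(commands=[{"fingers": 0.3,"tx": -0.0005,"ty": 0,"tz": 0,"ax": 0,"ay": 0,"az": 0},{"fingers": 0.3,"tx": -0.0005,"ty": 0,"tz": 0,"ax": 0,"ay": 0,"az": 0},{"fingers": 0.3,"tx": -0.0005,"ty": 0,"tz": 0,"ax": 0,"ay": 0,"az": 0},{"fingers": 0.3,"tx": -0.0005,"ty": 0,"tz": 0,"ax": 0,"ay": 0,"az": 0}])

```text
time_s: 18.97
tcp_pos: [0.4453, 0.0408, 0.1172]
ee_rot: [[0.003, -0.044, 0.999], [0.0, 0.999, 0.044], [-1.0, -0.0, 0.003]]
wrist_force: [0.4, -0.6, 0.7]
gripper_width: 0.308
```

play_rows(commands=[{"fingers": 0.3,"tx": -0.02,"ty": 0,"tz": 0,"ax": 0,"ay": 0,"az": 0},{"fingers": 0.3,"tx": -0.06,"ty": 0,"tz": 0,"ax": 0,"ay": 0,"az": 0},{"fingers": 0.3,"tx": -0.11,"ty": 0,"tz": 0,"ax": 0,"ay": 0,"az": 0},{"fingers": 0.3,"tx": -0.16,"ty": 0,"tz": 0,"ax": 0,"ay": 0,"az": 0},{"fingers": 0.3,"tx": -0.2,"ty": 0,"tz": 0.05,"ax": 0,"ay": 0,"az": 0}])

```text
time_s: 19.38
tcp_pos: [0.4744, 0.0415, 0.2674]
ee_rot: [[0.005, -0.045, 0.999], [0.002, 0.999, 0.045], [-1.0, 0.001, 0.005]]
wrist_force: [1.7, 1.1, -0.1]
gripper_width: 0.351
```

```bash
python3 - <<'E'
from fit import *
q=cap("side");p=cap("top")
qc=[.4815,.0331,-.222]
c=[.465,.037,.08]
cv2.imwrite("pics/k.png",np.hstack([overlay(p,[(COV0,qc,.063)],proj(p,c),80,'',5),overlay(q,[(COV0,qc,.063)],proj(q,c),80,'',5)]))
E
python3 go.py .4459 .0404 .1155 92.7
```

```text
t 19.48 tcp [0.4828 0.0433 0.2687] F [-0.1 -0.4 -0.2] M [ 0.04 -0.13  0.08] w 0.351 j [  25.    7.  -17.    0.  -66. -112.]
txyz [ 0.2035 -0.002  -0.0526] axyz [-0.0008  0.0051 -0.0007] rows 3.8
```

View pics/k.png

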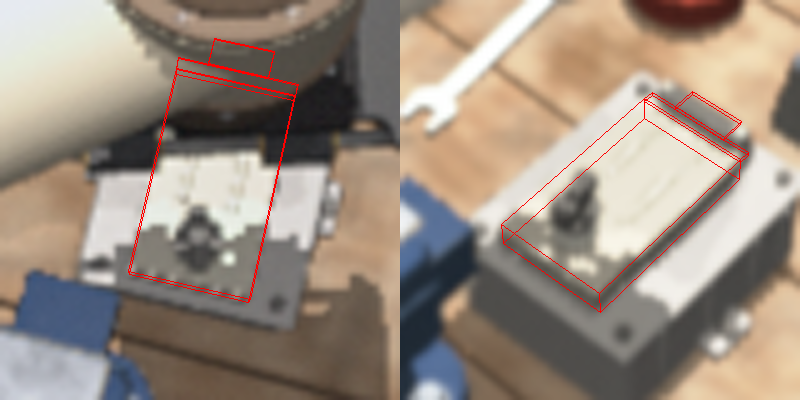

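Cover sits on its outline and the bar now lies along the hatch. One numeric overlay to check depth.

```bash
python3 - <<'E'
from fit import *
q=cap("side");p=cap("top")
c=[.447,.041,.1]; a=-.222-1.3; ims=[]
for d in(0,.018):
    qs=[.4464,.041,a]; ims.append(overlay(q,[([box(-5,5,-16,16,38,50)],qs,.076-d)],proj(q,c),40,'',10))
cv2.imwrite("pics/l.png",np.hstack(ims))
for n,pr in dict(spanner=q,wax_tin=p,tape_measure=p).items(): print(n,[(f["uv"],f["score"]) for f in spotter.find_in(n,pr)][:2])
E
```

```text
spanner [([227.4, 198.8], 0.7)]
wax_tin [([240.4, 134.1], 0.85)]
tape_measure [([351.9, 225.9], 0.6)]
```

View pics/l.png

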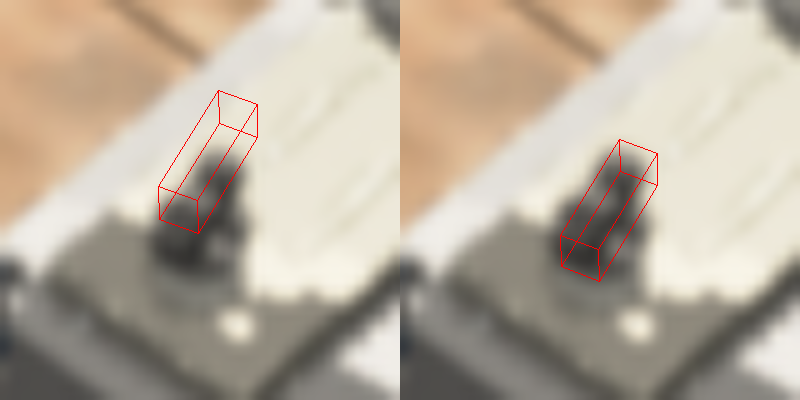

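The bar matches the model at 18 mm depth and 1.3 rad with the gripper clear, so the stud stays locked by itself.

```bash
python3 -c "
from h import *
print(job.finish_job())"
```

```text
the job is handed in; nothing more can be done
None
```

The cover is back on the hatch with the stud locked, and the job is handed in at about 20 s of the 61 s allowed. It reports no verdict, so the checks below are my own.

**What I did**
- **Cover:** I laid it on the rim about 23 mm short of home. I then slid it under the strap until it stopped hard and the push force rose.
- **Stud:** I squared the bar with the jaws and pressed slowly. It ran freely to about 21 mm, then bottomed. I turned it 1.30 rad clockwise, with no noticeable twisting resistance in the readings I took.
- **Force:** the most I saw was 15.9 N downward while turning, slightly over the 12 to 15 N asked for. That total includes roughly 9 N of spring. The tool also pushed sideways with up to 11 N. I eased both before finishing the turn. I had no direct reading of the force between stud and housing.

**Last checks, with the gripper open and clear**
- **Cover:** it matches its home outline in both camera views.
- **Stud:** the bar fits the model at 18 mm deep and 1.3 rad, so it stays down by itself.
- **Spanner, wax tin and tape measure:** they were found within about 2 pixels of their first positions, so unmoved as far as the cameras show. The networks' first reports for the spanner and tape measure were unsure.

**Disagreement:** the stop came about 1.2 mm beyond my camera estimate of home. That is within the cameras' error, and I went by the felt stop.

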